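# Reset the register fence to its mark, taking up the play

### The job

Set the register fence of the screen-printing bed to the cursor on its scale, working it only by its hand lever: first draw the fence back until it presses firmly against its back stop, without forcing it, then bring it forward so that its pointer stands level with the cursor line. The lever has play, so the last movement must be forward, towards the mark, with the lever's pin left resting against the far end of its slot; then let go of everything, leaving the cursor and the things around the bed where they are.

Things in the scene. Friction and masses are not known exactly. Their poses are not given: they have to be found in the camera images.
- base: Plywood registration bed fixed to the table, 370 x 400 x 12 mm; origin on the table, x from -170 to +200 mm, y from -200 to +200 mm. Its x axis is the fence's forward direction (away from the robot, up to 0.35 rad off world x), z up. Fence, stop and cursor share its axes.
- fence: Aluminium fence sliding along the bed's x: bar 210 mm long across the bed (25 mm thick, top 48 mm above the table), an arm back towards the robot ending in a small frame with the pin slot, a bearing block on a guide rod. Friction 5 N, stays where left, travel 50 mm. Origin: slot centre, 12 mm above the table; at x = -72 mm in the bed's frame it meets the stop; starts 40 mm ahead of that.
- slot (a point): Centre of the fence's pin slot, at its top, 40 mm above the table. The slot is 14 mm long along the bed's x and the pin 8 mm thick: 6 mm of play (the pin stands 3 mm ahead of the slot's centre when pushing the fence forward, 3 mm behind it when drawing it back).
- lever: Dark steel hand lever turning about a vertical pivot; origin on the pivot axis, 12 mm above the table; its -y axis points from pivot to knob. Pin 70 mm, knob 140 mm from the pivot: the knob moves twice as far as the pin. Swings 0.5 rad each side of square to the fence's travel, stays where left. Friction 1.8 N at the knob; moving the fence takes 4.3 N there, each N on the stop 0.5 N more.
- knob (a point): Centre of the top of the lever's upright round black knob: 22 mm in diameter, from 24 to 82 mm above the table; nothing stands within 25 mm of it above 50 mm height.
- pivot (a point): Pivot axis of the lever, at the top of its steel boss 35 mm above the table.
- pin (a point): Top of the lever's upright steel pin, 8 mm in diameter, 48 mm above the table, standing in the fence's slot. With the lever square to the travel the pin is at x = -50 mm in the bed's frame (same as the pivot), 22 mm ahead of the slot centre's home place.
- stop: Dark steel back stop block, 20 x 36 x 28 mm, fixed round the guide rod behind the fence's bearing block; origin at the foot of the face that the block meets. Rigid. The fence is seated when it presses on the stop with 3 N or more for 0.3 s; more than 30 N is forcing it.
- index (a point): Tip of the fence's pointer, a dark steel tongue 2 mm wide at the fence bar's +y end, 46 mm above the table.
- cursor: Steel cursor, 18 x 30 x 9 mm, on the scale rail beside the pointer, 14 to 30 mm ahead of the pointer's home place and always behind the pointer at the start; very stiff on its rail (60 N), to be left alone. Origin: centre of its underside, 28 mm above the table.
- mark (a point): The set mark: the end nearest the pointer of the cursor's dark raised line, 2 mm wide, running across the bed, 37 mm above the table. The pointer is level with it when both have the same x in the bed's frame.
- jar: Bystander: amber glass jar with white lid, 72 mm across, 95 mm high, on the table to the right of the bed (-y); origin under its centre.
- tape: Bystander: roll of paper tape, 90 mm across, 25 mm high, on the table to the right of the bed (-y); origin under its centre.
- squeegee: Bystander: wooden squeegee 160 mm long, 24 mm high, on the table to the left of the bed (+y); origin under its wood's centre.
- tumbler: Bystander: glass tumbler, 70 mm across, 85 mm high, on the table to the left of the bed (+y); origin under its centre.

How it is judged:
On the way:
1. the fence is drawn back and pressed against its back stop with at least 3 N for 0.3 s (contact force between fence and stop above 3 N), for 0.3 s.
At the end, for the whole second after the job is handed in: The pointer is within 2 mm of the cursor line along the bed's x, the lever's pin rests against the far end of its slot (at least 2 of the possible 3 mm ahead of the slot's centre), and fence and lever are at rest (x of index in the frame of mark between -0.002 and 0.002 m and x of pin in the frame of slot above 0.002 m and linear speed of fence below 0.003 m/s and angular speed of lever below 0.03 rad/s); the robot touches nothing.
It fails at once if the fence is forced against its stop with more than 30 N (contact force between fence and stop above 30 N).
It fails at once if the robot pushes the fence itself instead of using the lever (contact force between any of the fingers, the arm and fence above 2 N).
It fails at once if the cursor is moved (distance of mark from where it was at the start of the episode above 0.0015 m).
It fails at once if a bystander is moved by more than 15 mm (distance of any of jar, tape, squeegee, tumbler from where it was at the start of the episode above 0.015 m).
It also fails if it takes over 51 s, if anything falls off the work surface, if the arm or the gripper's body presses on something with over 40 N, if the wrist force passes 120 N, or if a joint passes its speed limit or range.

### The arm

A 7-joint arm with a two-finger parallel gripper is mounted at the origin on the work surface. World frame = base frame: x ahead of the robot, y to its left, z up, the work surface at z = 0. Lengths are in m, angles in rad, forces in N, time in s.
With the tool pointing down it reaches from about 0.425 to 0.95 m from the base axis. Payload 4.7 kg.
Tool frame: the origin (TCP) lies on the centre line of the jaws, within the pads' length; the fingertips stand robot.nose_length ahead of it and the grasp point (between the pads) lies 8 mm behind it (robot.nose_length is the distance from the TCP to the fingertips, in m); z points along the fingers, y is the line along which they close (so a half turn about z gives the same grasp; the last joint's range is limited). The gripper opens to 85 mm and grips with 20 to 120 N. Pads are 22 mm wide; open, the fingers measure 114 mm over their backs; the gripper's body (76 mm by 85 mm) begins 54 mm behind the grasp point. The pads swing forward as they close: fully open they stand 13 mm farther back than shut.
Start: joints at [1.272, 0.469, -0.049, 1.532, 0.024, 1.141, -0.082], TCP at [0.18, -0.651, 0.242] pointing down, gripper open.
Joint ranges: [-2.59, 2.59], [-0.33, 1.99], [-1.39, 1.29], [0.1, 2.45], [-1.04, 4.18], [0.21, 1.99], [-2.66, 2.66]. Speed limits (rad/s): [2.57, 2.57, 3.14, 3.14, 3.14, 3.14, 3.14].

### API

Orientations are given as [roll, pitch, yaw] about the fixed x, y, z axes, in that order (R = Rz(yaw) Ry(pitch) Rx(roll)).
In Python, from plant import robot gives the robot as it stands. Calls block until the motion is done:
- robot.goto(position, orientation): joint-space move of the TCP to a pose.
- robot.move_straight(position, vel=0.15, attitude=None, contact_N=None): straight line of the TCP; attitude=None keeps the orientation; vel is the mean speed in m/s. With contact_N (N) it stops when the force on the tool has changed by that much, and returns True; else False.
- robot.move_joints(angles): joint-space move.
- robot.grip(opening, strength=None): opening from 0.0 (shut) to 1.0 (fully open); strength is the grip in N (None keeps the last); returns when the fingers have stopped.
- robot.sleep(seconds).
- robot.inverse_kinematics(position, orientation): joint angles nearest the present ones, or None.
- robot.sense(): the state.
- robot.grab_frame(name): name is "side" or "top" or "wrist"; returns a dict with "image" (400x640x3 uint8, red, green, blue), "range_z" (400x640 float32, m along the optical axis (not along the pixel's ray), 0 where there is no reading), "fx", "fy", "cx", "cy" (pixels), "R" (3x3) and "t" (3): a world point X has camera coordinates R X + t. Camera axes: x right, y down, z forward; pixel columns grow to the right and rows downward; lengths in m; the calibration is good to about 2 mm. A picture is of the moment at which its call begins.
A pose or a line that the arm cannot do raises robot.IKError and nothing moves.
- robot.close_job(): hands the job in; it is judged then, once.
The state is a dict: "t": time; "joint_pos": joint angles; "joint_velocities": joint speeds; "effort": joint torques, N m; "tcp_pos": TCP position; "tcp_rot": TCP orientation; "wrist_force": force on the tool from outside, world axes, zero at the start; "torque": the same for the moment, N m; "opening": opening from 0.0 (shut) to 1.0 (fully open); "gripper_force": force on a finger pad.
Only numpy, scipy, OpenCV 4.12 (cv2) and the standard library are available. Lean on these libraries where they do the work, as an engineer would, in place of code of your own. Each camera call takes 0.05 s, during which the arm holds its last target. There are 200 camera calls.

## Working session

There is one attempt and no reset: what is moved stays moved. The work goes in short steps, each a Python script; the robot and the scene stay as the last script left them, time stands still between calls to the robot, and variables do not carry over. Pictures are saved under pics/ and viewed, at most 10 in all, crops included, and the job is handed in when it is done.

```bash
ls; mkdir -p pics
cat > h.py <<'E'
from plant import robot
import numpy as np, cv2
def snap(name,f):
    d=robot.grab_frame(name); np.savez('pics/%s.npz'%f,**d)
    cv2.imwrite('pics/%s.png'%f,d['image'][:,:,::-1]); return d
def load(f): return dict(np.load('pics/%s.npz'%f))
def px(d,u,v,z):
    "pixel -> world at height z"
    r=d['R'].T@np.array([(u-d['cx'])/d['fx'],(v-d['cy'])/d['fy'],1]); c=-d['R'].T@d['t']
    return c+r*(z-c[2])/r[2]
def crop(f,u0,v0,u1,v1,s,out):
    im=cv2.imread('pics/%s.png'%f)[v0:v1,u0:u1]
    cv2.imwrite('pics/%s.png'%out,cv2.resize(im,None,fx=s,fy=s,interpolation=cv2.INTER_CUBIC))
E
python3 - <<'E'
from h import *
d=snap('top','top0'); snap('side','side0')
s=robot.sense(); print(s['t'],s['tcp_pos'],s['tcp_rot'],robot.nose_length,-d['R'].T@d['t'],d['fx'],d['R'])
E
```

```text
pics
0.1 [ 0.17980484 -0.65006998  0.24135442] [-3.13979761e+00  4.15979129e-05  2.69862211e-01] 0.011 [0.52223987 0.09523246 1.23470989] 411.7678853815219 [[-0.02314103 -0.99937195  0.02683633]
 [-0.99823083  0.02162735 -0.0553847 ]
 [ 0.05476952 -0.02807051 -0.99810438]]
```

View pics/top0.png

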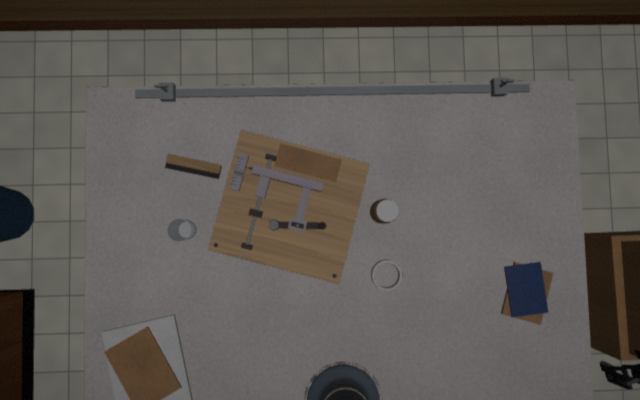

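The top view shows the bed centred near (290,205), with the lever running from its boss at (273,225) to the knob at (322,226). The cursor rail is near (240,172). I'll enlarge it.

```bash
python3 -c "
from h import *
crop('top0',200,120,400,270,4,'c0')"
```

```text
(no output)
```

View pics/c0.png

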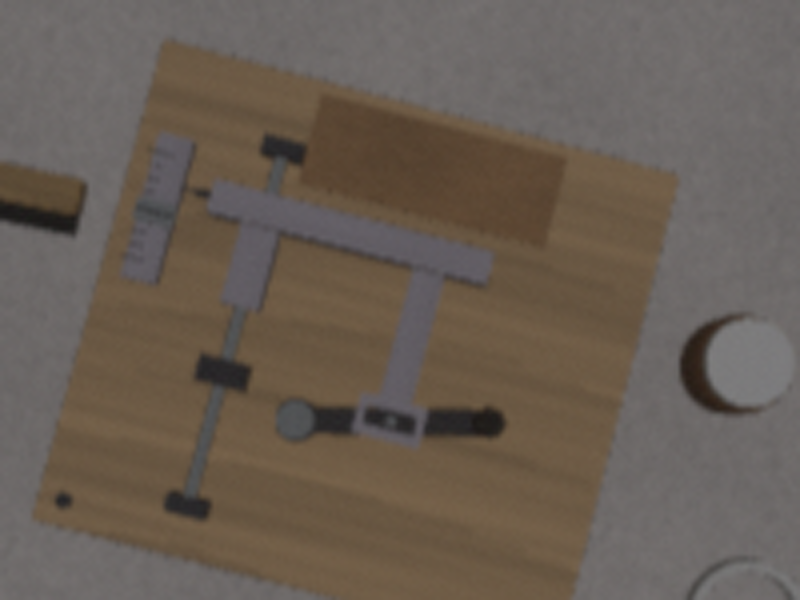

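View pics/side0.png

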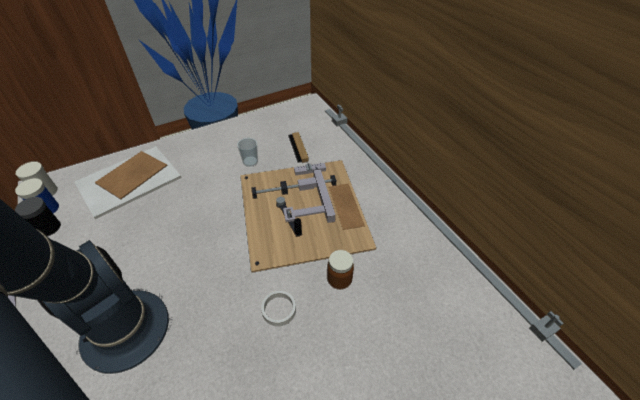

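Crop pixels: bed corners at (165,40), (678,177) and (35,518). Boss is at (296,419), pin at (391,421), knob at (490,422), and pointer tip at (193,191). The cursor line is near (155,210).

Run:
```python
from h import *
d=load('top0')
P=lambda u,v,z: px(d,200+u/4,120+v/4,z)
FL,FR,NL=P(165,40,.012),P(678,177,.012),P(35,518,.012)
print(FL,FR,NL,np.linalg.norm(FL-FR),np.linalg.norm(FL-NL))
a=FL-NL;b=FL-FR;print('yaw',np.arctan2(a[1],a[0]),np.arctan2(-b[0],b[1]))
yaw=(np.arctan2(a[1],a[0])+np.arctan2(-b[0],b[1]))/2
c,s=np.cos(yaw),np.sin(yaw);R=np.array([[c,-s],[s,c]])
o=((FR+NL)/2)[:2]-R@[.015,0]
print('yaw',yaw,'origin',o)
for n,q in dict(pivot=(296,419,.035),pin=(391,421,.048),knob=(490,422,.082),tip=(193,191,.046),mark=(170,211,.037),stop=(228,357,.040),block=(243,308,.048)).items():
    w=P(*q);print(n,w,R.T@(w[:2]-o))
```

```text
[0.80665244 0.28343442 0.012     ] [ 0.69625449 -0.09815307  0.012     ] [0.45362843 0.38296498 0.012     ] 0.39723635500351856 0.3667864330673671
yaw -0.27480406068440993 -0.2816229540024939
yaw -0.2782135073434519 origin [0.56051825 0.14652553]
pivot [0.52171655 0.18892188 0.035     ] [-0.04895334  0.03010968]
pin [0.51870705 0.11985104 0.048     ] [-0.03287762 -0.03713174]
knob [0.51650336 0.05003042 0.082     ] [-0.01582116 -0.10487282]
tip [0.68800676 0.25948239 0.046     ] [0.091564   0.14362663]
mark [0.67494453 0.27759542 0.037     ] [0.07402951 0.15745578]
stop [0.56760738 0.23679092 0.04      ] [-0.01797379  0.08874142]
block [0.60233652 0.22455908 0.048     ] [0.01877926 0.08651787]
```

```bash
cat >> h.py <<'E'
yaw=-0.278; o=np.array([.5605,.1465])
Rb=np.array([[np.cos(yaw),-np.sin(yaw)],[np.sin(yaw),np.cos(yaw)]])
def W(x,y,z): return [*(o+Rb@[x,y]),z]
def B(w): return Rb.T@(np.asarray(w)[:2]-o)
E
python3 - <<'E'
from h import *
for ps in (yaw+np.pi/2,yaw-np.pi/2):
    for p in (W(-.016,-.105,.25),W(-.016,-.105,.068),W(-.1,-.101,.068)):
        q=robot.inverse_kinematics(p,[np.pi,0,ps]); print(ps,q)
q=robot.inverse_kinematics(W(-.016,-.105,.25),[np.pi,0,yaw+np.pi/2])
if q is not None:
    robot.goto(W(-.016,-.105,.25),[np.pi,0,yaw+np.pi/2])
    robot.grip(0.5)
    d=snap('wrist','w0'); s=robot.sense(); print(s['t'],s['tcp_pos'],s['opening'],-d['R'].T@d['t'],d['R'])
E
```

```text
1.2927963267948965 [ 0.54848712  0.32546952 -0.88942182  1.85427412  0.28321122  1.0946307
 -0.72503702]
1.2927963267948965 [ 0.37215971  0.55080942 -0.7077509   2.02630599  0.52292144  0.74956734
 -0.93510187]
1.2927963267948965 [ 0.55427481  0.58171378 -1.03847718  2.18211366  0.73460035  0.7842649
 -1.24934614]
-1.8487963267948966 [ 0.72712649  0.43366503 -1.16734472  1.84708621  0.43668173  1.1524518
  2.27223692]
-1.8487963267948966 [ 0.66612256  0.79154252 -1.18203671  2.0124674   0.9022324   0.99538815
  1.8834028 ]
-1.8487963267948966 [ 0.63802101  0.67083306 -1.17841729  2.17885629  0.84753599  0.8729318
  1.78769423]
3.3833 [0.51630909 0.0499291  0.25000014] 0.49981200294942746 [0.53842199 0.12429478 0.38117641] [[ 9.61301871e-01 -2.75497030e-01  3.15570325e-04]
 [-2.62412333e-01 -9.15294935e-01  3.05573150e-01]
 [-8.38956555e-02 -2.93830850e-01 -9.52168551e-01]]
```

View pics/w0.png

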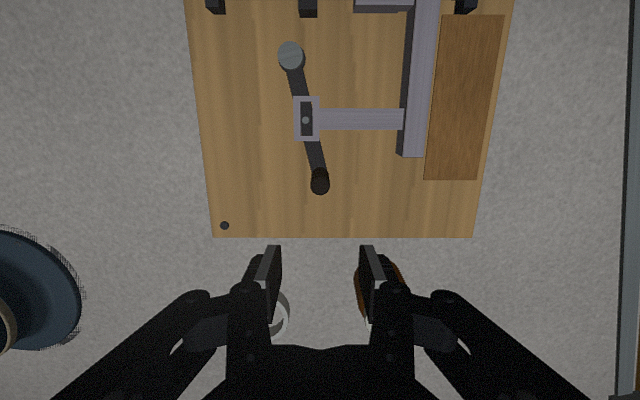

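The wrist view shows the knob top near (320,185), the pin at (305,120), the boss at (291,53), and the slot frame spanning x 293–319. I'll check the knob position and descend astride it.

Run:
```python
from h import *
d=load('w0')
for n,q in dict(knob=(320,185,.082),pin=(305.5,120,.048),piv=(291,53,.035),slotL=(294,118,.04),slotR=(318.5,118,.04)).items(): print(n,B(px(d,*q)))
for z in (.15,.068): robot.move_straight(W(-.016,-.105,z),vel=.12,contact_N=5)
s=robot.sense(); print(s['t'],s['tcp_pos'],s['wrist_force'])
snap('wrist','w1')
```

```text
knob [-0.01486176 -0.10340245]
pin [-0.03107415 -0.03674072]
piv [-0.04638913  0.03326551]
slotL [-0.04463679 -0.03474175]
slotR [-0.01648016 -0.0347731 ]
5.2 [0.51686748 0.05023828 0.06858173] [ 0.13463894 -0.62386661  0.29711602]
```

View pics/w1.png

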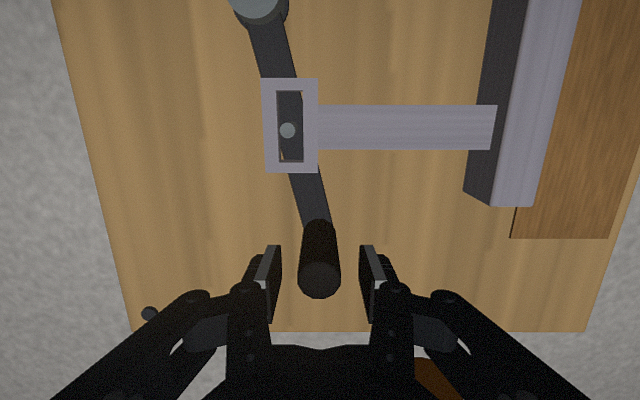

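The knob sits between the pads with about 8 mm clearance each side. Next I draw back.

Run:
```python
from h import *
def st(n):
    s=robot.sense(); f=Rb.T@s['wrist_force'][:2]; print(n,round(s['t'],2),B(s['tcp_pos']).round(4),f.round(2),s['wrist_force'][2].round(2)); return f
r=robot.move_straight(W(-.092,-.106,.068),vel=.05,contact_N=9); st(r)
r=robot.move_straight(W(-.130,-.102,.068),vel=.012,contact_N=6); st(r)
robot.sleep(.4); st('hold')
```

```text
False 6.92 [-0.0915 -0.106 ] [ 4.63 -1.84] 2.18
True 8.5 [-0.1078 -0.1027] [-0.43  0.69] -0.13
hold 8.9 [-0.1063 -0.1034] [-0.19  0.39] -0.6
```

Run:
```python
from h import *
x=-.1075
for i in range(20):
    robot.move_straight(W(x,-.1030,.068),vel=.01)
    s=robot.sense(); f=Rb.T@s['wrist_force'][:2]; print(round(s['t'],2),round(x,4),B(s['tcp_pos']).round(4),f.round(2))
    if f[0]>9.5: break
    x-=.0006
robot.sleep(.5); s=robot.sense(); f=Rb.T@s['wrist_force'][:2]; print(s['t'],f)
```

```text
9.2 -0.1075 [-0.1076 -0.103 ] [-0.48 -0.2 ]
9.45 -0.1081 [-0.1078 -0.103 ] [1.46 0.36]
9.7 -0.1087 [-0.1079 -0.103 ] [4.02 0.54]
9.95 -0.1093 [-0.1085 -0.1028] [4.74 0.34]
10.2 -0.1099 [-0.1091 -0.1026] [4.51 0.29]
10.45 -0.1105 [-0.1097 -0.1025] [4.81 0.03]
10.7 -0.1111 [-0.1101 -0.1023] [5.7  1.27]
10.95 -0.1117 [-0.1103 -0.1023] [7.02 2.1 ]
11.2 -0.1123 [-0.1105 -0.1022] [7.18 0.9 ]
11.45 -0.1129 [-0.1106 -0.1022] [9.95 1.48]
11.95 [8.9648564 0.7948451]
```

Run:
```python
from h import *
def st(n):
    s=robot.sense(); f=Rb.T@s['wrist_force'][:2]; print(n,round(s['t'],2),B(s['tcp_pos']).round(4),f.round(2))
robot.move_straight(W(-.1134,-.1022,.068),vel=.01); robot.sleep(.4); st('press')
robot.move_straight(W(-.095,-.1035,.068),vel=.05); st('free')
robot.move_straight(W(-.070,-.108,.068),vel=.05,contact_N=10); st('mid')
robot.move_straight(W(-.0415,-.109,.068),vel=.03,contact_N=10); st('pushed')
robot.move_straight(W(-.051,-.109,.068),vel=.05); st('rel')
robot.move_straight(W(-.051,-.109,.12),vel=.12)
robot.move_straight(W(.06,.06,.22),vel=.2)
snap('wrist','w2'); st('view')
```

```text
press 12.6 [-0.1107 -0.1022] [ 9.5  -0.71]
free 13.12 [-0.0955 -0.1035] [-0.27 -0.26]
mid 13.78 [-0.0705 -0.1093] [-3.71 -1.46]
pushed 14.88 [-0.0423 -0.1099] [-4.24 -2.87]
rel 15.22 [-0.0503 -0.1082] [ 0.14 -0.19]
view 17.12 [0.0596 0.0589] [ 0.98 -0.45]
```

View pics/w2.png

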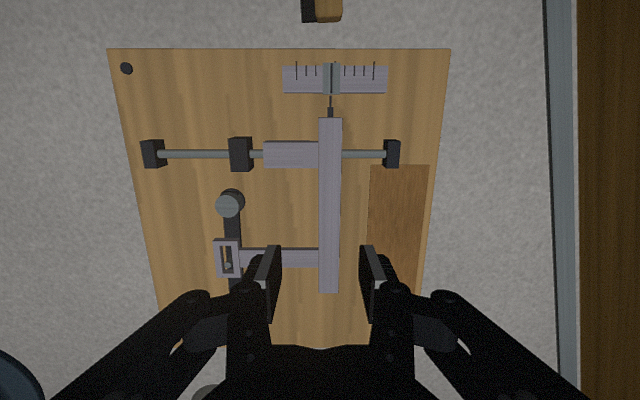

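Pointer tip near (330,98) and cursor line near (332,78) look almost level. The slot is at (227,259). I'll enlarge.

Run:
```python
from h import *
a=cv2.imread('pics/w2.png'); r=lambda m:cv2.resize(m,None,fx=8,fy=8,interpolation=cv2.INTER_CUBIC)
A=r(a[58:124,296:366]); b=r(a[235:281,205:245])
c=np.zeros((528,800,3),np.uint8); A=A[:528,:470]; c[:A.shape[0],:A.shape[1]]=A; b=b[:528,:320]; c[:b.shape[0],480:480+b.shape[1]]=b
cv2.imwrite('pics/c2.png',c)
g=a.sum(2).astype(int)
for v in (70,74,78,82,86,90,94,97,100,103): print(v,g[v,322:342])
```

```text
70 [330 300 302 300 311 285 309 336 209 113 188 283 304 295 309 292 309 295
 328 342]
74 [345 319 304 307 304 287 320 330 198 108 208 274 301 294 300 312 288 293
 342 359]
78 [336 308 297 305 306 299 318 323 202 122 240 300 295 309 299 313 296 287
 362 350]
82 [337 300 297 288 283 304 311 327 208 132 230 289 303 291 326 303 284 292
 348 353]
86 [324 304 308 300 303 310 316 335 222 116 243 299 283 302 303 298 296 306
 345 355]
90 [337 296 290 301 312 301 315 327 196 113 250 298 314 313 300 304 301 315
 350 344]
94 [286 249 260 257 257 264 277 272 283 280 268 279 258 271 262 272 268 279
 316 310]
97 [279 292 291 298 294 306 307 198 125 188 279 310 312 303 303 313 327 312
 303 311]
100 [291 287 296 290 293 308 308 209 124 191 284 294 288 275 297 308 320 313
 307 307]
103 [293 288 294 289 294 285 312 183 118 238 300 289 276 281 291 299 320 314
 311 310]
```

View pics/c2.png

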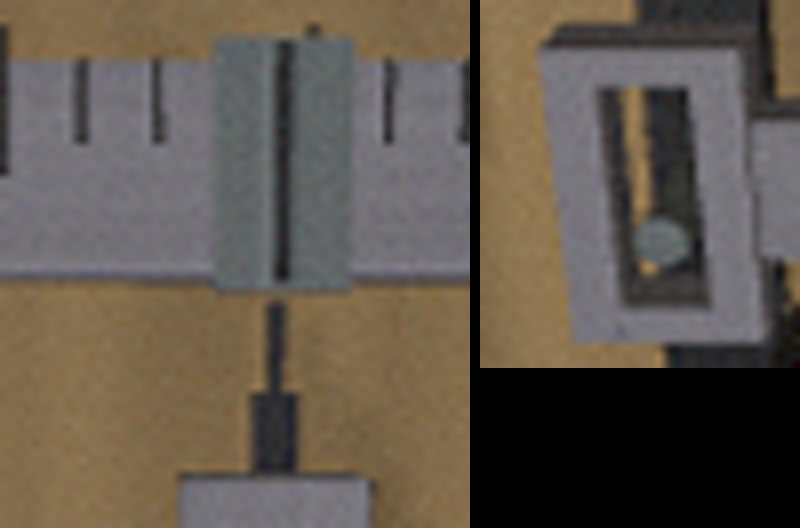

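Run:
```python
from h import *
d=load('w2')
for n,q in dict(mark=(330.87,91,.037),markfar=(331.1,66,.037),tip=(330.03,96,.046),tipback=(329.95,104,.046),pin=(227.75,265.4,.048),sl=(222.2,265.4,.04),sr=(233.4,265.4,.04)).items(): print(n,B(px(d,*q)))
C=-d['R'].T@d['t'];print('cam',B(C),C[2],d['fx'],d['cx'])
FLn=[px(d,108,49,.012),px(d,449,49,.012)];e=FLn[1]-FLn[0];print('yaw',np.arctan2(e[1],e[0]),np.linalg.norm(e[:2]))
```

```text
mark [0.07259113 0.1567945 ]
markfar [0.07258751 0.1801814 ]
tip [0.07143568 0.15153342]
tipback [0.07142394 0.14394779]
pin [-0.04951841 -0.0387476 ]
sl [-0.05923627 -0.04335606]
sr [-0.04547301 -0.04340876]
cam [0.06006757 0.13649427] 0.3504950443838153 284.6184861463918 319.75571491334404
yaw -0.27922093553585686 0.36283206834981274
```

The pointer is 1.2 mm short of the line, and the pin is 2.8 mm ahead of the slot centre. I'll push the knob 2.3 mm further, the same way as before, and look again.

Run:
```python
from h import *
def st(n):
    s=robot.sense(); f=Rb.T@s['wrist_force'][:2]; print(n,round(s['t'],2),B(s['tcp_pos']).round(4),f.round(2))
robot.move_straight(W(-.051,-.109,.12),vel=.2)
robot.move_straight(W(-.051,-.109,.068),vel=.1,contact_N=5); st('down')
robot.move_straight(W(-.0392,-.109,.068),vel=.02,contact_N=10); st('pushed')
robot.move_straight(W(-.0490,-.109,.068),vel=.05); st('rel')
robot.move_straight(W(-.0490,-.109,.12),vel=.12)
robot.move_straight(W(.06,.06,.22),vel=.2)
d=snap('wrist','w3'); st('view')
a=cv2.imread('pics/w3.png'); r=lambda m:cv2.resize(m,None,fx=8,fy=8,interpolation=cv2.INTER_CUBIC)
A=r(a[58:124,296:354]); b=r(a[235:281,205:245])
c=np.zeros((528,800,3),np.uint8); c[:,:464]=A; c[:368,480:]=b
cv2.imwrite('pics/c3.png',c)
g=a.sum(2).astype(float)
for n,rows,z in (('mark',(82,84,86,88,90),.037),('tip',(97,99,101,103),.046)):
    w=np.clip(280-g[list(rows),325:337].mean(0),0,None); u=(w*np.arange(325,337)).sum()/w.sum(); print(n,u,B(px(d,u,np.mean(rows),z)))
```

```text
down 19.07 [-0.0508 -0.1085] [0.9  0.18]
pushed 19.81 [-0.0399 -0.1092] [-4.45 -1.63]
rel 20.16 [-0.0486 -0.1089] [ 0.04 -0.02]
view 22.07 [0.0596 0.0589] [-1.09 -1.04]
mark 330.9013006885999 [0.07258744 0.16155974]
tip 331.1955017301038 [0.07265609 0.1477488 ]
```

View pics/c3.png

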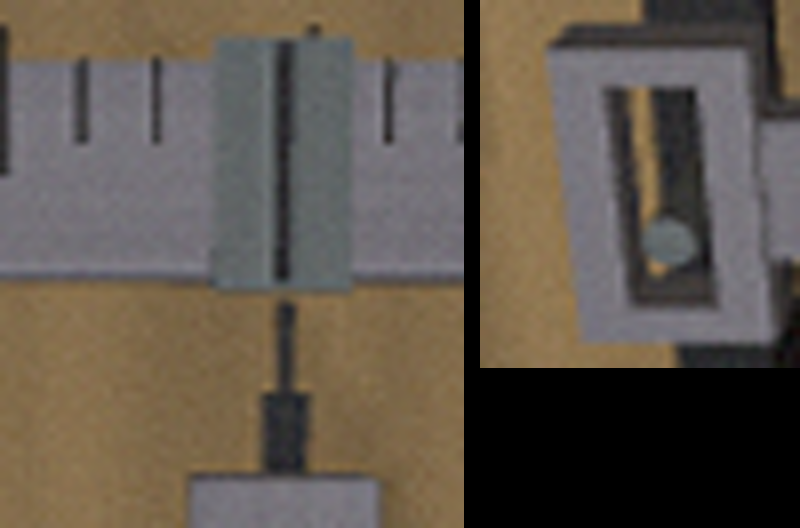

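The crop shows the pointer in line with the cursor, within 0.1 mm by measurement. The pin has moved with the slot and is still at its far end, and the gripper is clear, so I'm handing in.

```bash
python3 -c "
from h import *
print(robot.close_job())"
```

```text
the job is handed in; nothing more can be done
None
```

I drew the fence back against its stop (about 10 N by the wrist reading), then brought it forward until the pointer measured within 0.1 mm of the cursor line, with the pin at the slot's far end and the gripper clear; the job is handed in at about 22 s, and no verdict was returned.

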